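# Close the sample canister until its cap clicks

### The job

Stand the square steel canister in the square pocket of the holding block on the bench, fully down and upright, without forcing it. Then turn its round ratchet cap clockwise (seen from above) until it is tight and the ratchet clicks once; stop before a second click, let go, and leave the bottle and the white pot where they stand.

Things in the scene. Friction and masses are not known exactly. Their poses are not given: they have to be found in the camera images.
- canister: Sample canister: square steel body 50 x 50 mm, 68 mm tall; on top a thin dark thread ring and a round ribbed grey cap with a small dark pointer, 97 mm tall in all; about 0.6 kg. Origin: centre of its underside; z up its axis, x and y normal to its flat sides. It fits the pocket in any of four quarter turns. Not held in the pocket, it turns along with its cap.
- cap_grip (a point): Middle of the ratchet cap, on the axis, 87 mm above the canister's underside. The cap is a cylinder of 45 mm diameter (47 over its ribs), from 77 to 97 mm above the underside; the canister may be carried by it. x and y turn with the cap. On the tight ring it slips over a ratchet of 8 clicks a turn (joint ratchet_cap, not measured: slip in rad, 0 at the start, 0.785 a click).
- ring_mid (a point): Middle of the dark thread ring under the cap (fixed axes). Clockwise the cap takes the ring along easily (under 0.2 N m turning, near 0 when halted), without sinking, for an unknown 0.4 to 2.2 rad until tight (joint screw_ring, not measured: 2.80). Then the torque climbs to 0.3-0.55 N m for 0.1-0.2 rad, drops, even pulls on (-0.1), and climbs again just when the click has landed: stop there.
- holder: The holding block, screwed to the bench: an aluminium block 100 x 100 mm, 34 mm tall, with a square pocket in the middle of its top and a small dark clamp (22 mm farther out, 15 mm tall) at its +y and -y sides. Origin: centre of its underside; z up, x and y along the sides of the pocket. A shelf hangs on the wall over the far left of the bench: reach out in front of it.
- pocket (a point): Centre of the pocket's floor, 8 mm above the bench; axes as those of the block. The pocket is 53 x 53 mm, 26 mm deep, its mouth widened by a 4 mm chamfer. The canister stands in it with its underside at this height.
- bottle_pbs: A bystander: round clear laboratory bottle with an orange screw cap, 56 mm diameter, 113 mm tall. Origin: centre of its underside.
- pot_white: A bystander: round white pot with a grey lid, 56 mm diameter, 107 mm tall. Origin: centre of its underside.
Things that resemble listed ones, but are neither listed nor needed, are in the scene too. What is shaped like the canister but blue is not meant.

How it is judged:
By the outcome, as a careful person would: the job done as asked, in the order asked, and still so for the second after the job is handed in, with the robot touching nothing.
It also fails if it takes over 72 s, if anything falls off the work surface, if the arm or the gripper's body presses on something with over 40 N, if the wrist force passes 120 N, or if a joint passes its speed limit or range.

### The arm

A 6-joint arm with a two-finger parallel gripper is mounted at the origin on a cart in front of the work surface, level with it; the furniture and walls round the work are solid. World frame = base frame: x ahead of the robot, y to its left, z up, the work surface at z = 0. Lengths are in m, angles in rad, forces in N, time in s.
With the tool pointing down it reaches from about 0.35 to 0.775 m from the base axis. Payload 5.5 kg.
Tool frame: the origin (TCP) lies at the very end of the fingers, on their centre line; the grasp point (between the pads) lies behind it (env.hold_point_z is the z of the grasp point in the tool frame, in m); z points along the fingers, y is the line along which they close (so a half turn about z gives the same grasp; the last joint's range is limited). The gripper opens to 85 mm and grips with 20 to 120 N. Pads are 22 mm wide; open, the fingers measure 114 mm over their backs; the gripper's body (76 mm by 85 mm) begins 54 mm behind the grasp point. The pads swing forward as they close: fully open they stand 13 mm farther back than shut.
Start: joints at [1.2, 0.313, 0.046, 1.304, 0, 1.431], TCP at [0.132, 0.56, 0.231] pointing down, gripper open.
Joint ranges: [-2.76, 2.76], [-0.86, 1.69], [-1.03, 1.26], [-2.2, 2.34], [-1.47, 1.5], [-3.14, 3.14]. Speed limits (rad/s): [2.57, 2.57, 3.14, 3.14, 3.14, 3.14].

### API

Orientations are given as a unit quaternion [w, x, y, z].
In Python, from workcell import env gives the robot as it stands.
- The arm moves only by the tool arm_command, never from a script. Its argument "rows" is a list of rows, each an object with "delta_pos": the shift along the tool's x, y, z scaled (see below), a list of three; "rot": the turn, a rotation vector about the tool's x, y, z scaled (see below), a list of three; "fingers": the closure, from 0 (fully open) to 1 (shut). A call has 1 to 20 rows; each row shifts and turns the commanded pose from where the row before left it, along the tool's axes as they then stand; what a row does not reach is not made up. The controller multiplies each number of a shift by 0.02 m and each number of a turn by 360 degrees. A row lasts 1/10 s, in which the tool goes at most 50 mm and 8.59 degrees, less where a joint would pass 70% of its speed; a pose out of reach is approached as far as the arm can. A call with a number of a shift or a turn outside -1 to 1 is refused whole. A call with a gripper value outside its range is refused whole. The fingers move at their own pace and stop on an object; "squeeze" is the grip in N (left out, the last holds). Time passes only in rows, so rows that do not move let the fingers close. It gives the time, the measured TCP pose, the force and the opening at its end, in the units of the state.
- env.get_state(): the state, without advancing time (a new reading comes with each control period).
- env.read_camera(name): name is "scene" or "side" or "wrist"; returns (picture, depth): 384x512x3 uint8, blue, green, red; 384x512 float32, m along the optical axis (not along the pixel's ray), 0 where there is no reading.
- env.get_calibration(name): a dict with "mtx" (3x3 intrinsics, pixels), "R" (3x3) and "t" (3): a world point X has camera coordinates R X + t. Camera axes: x right, y down, z forward; pixel columns grow to the right and rows downward; lengths in m; the calibration is good to about 2 mm. A picture is of the moment at which its call begins: read the wrist's pose just before it. get_calibration takes no time and is no camera call; for the wrist camera it gives the pose at the moment of the call.
- env.hand_in(): hands the job in, once; it reports no verdict.
The state is a dict: "clock": time; "joint_pos": joint angles; "qvel": joint speeds; "tau": joint torques, N m; "tcp_pos": TCP position; "orientation": TCP orientation; "wrist_force": force on the tool from outside, world axes, zero at the start; "ft_torque": the same for the moment, N m; "finger_gap": finger opening in m.
Only numpy, scipy, OpenCV 4.12 (cv2) and the standard library are available. Lean on these libraries where they do the work, as an engineer would, in place of code of your own. Each camera call takes 0.05 s, during which the arm holds its last target. There are 200 camera calls.

## Working session

There is one attempt and no reset: what is moved stays moved. The work goes in short steps, Python scripts to look and compute and a tool call to move; the robot and the scene stay as the last step left them, time stands still between calls to the robot, and variables do not carry over. Pictures are saved under pics/ and viewed, on a budget of 10 in all, crops included, one or two more only if the job needs it, and the job is handed in when it is done.

Besides the shell and the picture viewer there is one more tool, called after "Emit:" by a JSON object that holds its "name" and its "arguments", one argument or row to a line. arm_command: Moves the arm, as the interface text tells. Shifts and turns lie within -1 to 1; 1 stands for 0.02 m of shift or 360 degrees of turn. Its arguments: {"type":"object","properties":{"rows":{"type":"array","items":{"type":"object","properties":{"delta_pos":{"type":"array","items":{"type":"number","minimum":-1,"maximum":1}},"rot":{"type":"array","items":{"type":"number","minimum":-1,"maximum":1}},"fingers":{"type":"number"}}}},"squeeze":{"type":"number"}},"required":["rows"]}

```bash
mkdir -p pics; ls; python3 - <<'E'
from workcell import env
import cv2, numpy as np
print(env.get_state(), env.hold_point_z)
ims=[]
for n in ("scene","side"):
    im,d=env.read_camera(n); np.save(f"pics/{n}_d.npy",d); cv2.imwrite(f"pics/{n}0.png",im); c=env.get_calibration(n); print(n,c)
    np.savez(f"pics/{n}_c.npz",**c)
E
```

```text
pics
{'clock': 0.0, 'joint_pos': array([1.20040620e+00, 3.13994668e-01, 4.49846771e-02, 1.30358521e+00,
       1.19125286e-05, 1.43118103e+00]), 'qvel': array([-1.93346552e-04, -6.34485152e-05, -1.66254886e-04,  3.56132705e-04,
       -1.03769095e-03,  1.04811265e-03]), 'tau': array([-7.09910722e-06, -4.80628252e+01,  2.98532653e+01,  1.92614651e-02,
       -4.83316376e-05,  8.29149656e-06]), 'tcp_pos': array([0.13135202, 0.55928119, 0.23041445]), 'orientation': array([-2.32644983e-04,  1.15131495e-01,  9.93349853e-01, -8.68849561e-04]), 'wrist_force': array([-0.45223097,  0.67367966, -0.01655135]), 'ft_torque': array([-0.04247746,  0.01928219, -0.01474782]), 'finger_gap': 0.08514342673196122} -0.0187
scene {'mtx': array([[402.15132959,   0.        , 253.27553318],
       [  0.        , 402.15132959, 188.67834696],
       [  0.        ,   0.        ,   1.        ]]), 'R': array([[ 0.8737799 , -0.48621867, -0.01000437],
       [-0.35258911, -0.61919875, -0.70162229],
       [ 0.33494716,  0.61659088, -0.71247883]]), 't': array([-0.40082676,  0.34946028,  0.63786323])}
side {'mtx': array([[389.10936556,   0.        , 255.37476017],
       [  0.        , 389.10936556, 188.90668987],
       [  0.        ,   0.        ,   1.        ]]), 'R': array([[ 0.99614284,  0.08711157,  0.01053644],
       [ 0.06920759, -0.70617712, -0.70464473],
       [-0.05394211,  0.702656  , -0.70948206]]), 't': array([-0.55551214,  0.10082746,  0.83314824])}
```

View pics/scene0.png

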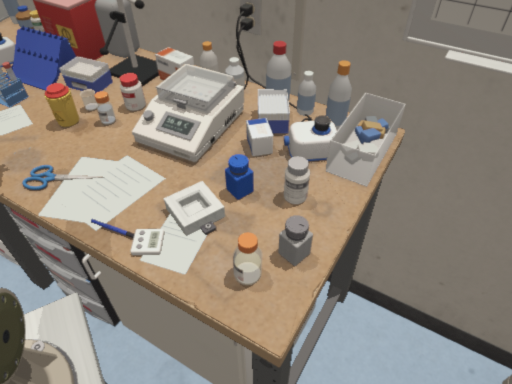

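View pics/side0.png

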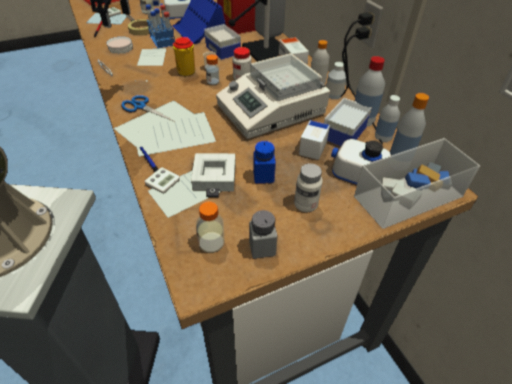

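The scene view shows the canister at about (295,240), the holder at (195,207), the bottle at (247,260) and the pot at (297,180). In the side view they are at (263,235), (213,172), (210,227) and (308,188). Next I'll measure them from depth.

```bash
cat > h.py <<'E'
import numpy as np, cv2
def cloud(d,c):
    v,u=np.mgrid[:d.shape[0],:d.shape[1]]
    K=c['mtx']; p=np.stack([(u-K[0,2])/K[0,0]*d,(v-K[1,2])/K[1,1]*d,d],-1)
    return (p-c['t'])@c['R']
def ray(uv,z,c):
    "pixels cast onto plane z"
    uv=np.atleast_2d(uv).astype(float); K=c['mtx']
    r=np.c_[(uv[:,0]-K[0,2])/K[0,0],(uv[:,1]-K[1,2])/K[1,1],np.ones(len(uv))]@c['R']
    o=-c['R'].T@c['t']; return o+r*((z-o[2])/r[:,2])[:,None]
def proj(X,c):
    q=(np.atleast_2d(X)@c['R'].T+c['t'])@c['mtx'].T; return q[:,:2]/q[:,2:]
E
python3 - <<'E'
from h import *
boxes={'scene':dict(can=(275,212,316,266),hold=(160,180,228,234),bottle=(228,230,268,286),pot=(280,154,315,206)),
 'side':dict(can=(245,207,282,262),hold=(188,148,240,196),bottle=(192,198,228,256),pot=(292,162,328,216))}
for n in boxes:
    c=dict(np.load(f"pics/{n}_c.npz")); d=np.load(f"pics/{n}_d.npy"); P=cloud(d,c)
    for k,(a,b,e,f) in boxes[n].items():
        p=P[b:f,a:e].reshape(-1,3); ok=d[b:f,a:e].ravel()>0; p=p[ok]
        zt=np.percentile(p[:,2],99.); 
        z0,z1=((0.026,0.045) if k=='hold' else (zt-.008,zt+.01))
        q=p[(p[:,2]>z0)&(p[:,2]<z1)]
        r=cv2.minAreaRect(q[:,:2].astype(np.float32)*1000)
        print(n,k,'ztop',zt.round(4),'n',len(q),'mean',q.mean(0).round(4),'rect',np.round(r[0],1),np.round(r[1],1),round(r[2],1))
        if k=='can':
            q=p[(p[:,2]>.055)&(p[:,2]<.072)]; r=cv2.minAreaRect(q[:,:2].astype(np.float32)*1000); print('  body',np.round(r[0],1),np.round(r[1],1),round(r[2],1))
E
```

```text
scene can ztop 0.0987 n 376 mean [0.567  0.0208 0.0967] rect [567.5  22.4] [45.1 44.1] 57.7
  body [568.5  21.5] [50.9 49.5] 14.4
scene hold ztop 0.0358 n 1224 mean [0.4328 0.2268 0.0331] rect [456.4 231.3] [147.8 104.1] 3.3
scene bottle ztop 0.1139 n 281 mean [0.461  0.0236 0.1119] rect [462.   25.3] [35.6 34.6] 60.7
scene pot ztop 0.1082 n 253 mean [0.6596 0.1574 0.1064] rect [661.6 159.4] [45.  43.2] 24.9
side can ztop 0.0975 n 361 mean [0.5697 0.0216 0.0953] rect [569.9  23.5] [44.1 43.4] 22.9
  body [570.2  22.8] [50.5 49.2] 14.1
side hold ztop 0.0344 n 928 mean [0.4347 0.2284 0.0317] rect [434.1 232. ] [100.4 105.6] 5.5
side bottle ztop 0.1121 n 241 mean [0.4633 0.0249 0.1103] rect [463.2  26.8] [35.4 35.2] 40.8
side pot ztop 0.1067 n 261 mean [0.6618 0.1584 0.1047] rect [661.7 160.4] [43.3 44.3] 31.5
```

Emit:
{"name": "arm_command", "arguments": {
  "rows": [
    {"rot":[0,0,-0.019],"fingers":0},
    {"rot":[0,0,-0.019]},
    {"rot":[0,0,-0.019]},
    {"rot":[0,0,-0.019]},
    {"delta_pos":[-0.457,-0.98,0]},
    {"delta_pos":[-0.457,-0.98,0]},
    {"delta_pos":[-0.457,-0.98,0]},
    {"delta_pos":[-0.457,-0.98,0]},
    {"delta_pos":[-0.457,-0.98,0]},
    {"delta_pos":[-0.457,-0.98,0]},
    {"delta_pos":[-0.457,-0.98,0]},
    {"delta_pos":[-0.457,-0.98,0]},
    {"delta_pos":[-0.457,-0.98,0]},
    {"delta_pos":[-0.457,-0.98,0]},
    {"delta_pos":[-0.457,-0.98,0]},
    {"delta_pos":[-0.457,-0.98,0]},
    {"delta_pos":[-0.457,-0.98,0]},
    {"delta_pos":[-0.457,-0.98,0]},
    {"delta_pos":[-0.457,-0.98,0]},
    {"delta_pos":[-0.457,-0.98,0]}
  ]
}}

```text
schema error: expected keys delta_pos, rot, fingers
```

```bash
python3 - <<'E'
from workcell import env
import cv2, numpy as np
print(env.get_state()['tcp_pos'])
c=env.get_calibration('wrist'); im,d=env.read_camera('wrist'); cv2.imwrite('pics/w1.png',im); np.save('pics/w1_d.npy',d); np.savez('pics/w1_c.npz',**c); print(c)
E
```

```text
[0.13138904 0.55932659 0.23049158]
{'mtx': array([[312.58870418,   0.        , 252.64516578],
       [  0.        , 312.58870418, 191.07461985],
       [  0.        ,   0.        ,   1.        ]]), 'R': array([[ 2.28090699e-01,  9.73639404e-01, -9.71305335e-04],
       [ 9.20862956e-01, -2.15402764e-01,  3.24981640e-01],
       [ 3.16205708e-01, -7.50197286e-02, -9.45719827e-01]]), 't': array([-0.57548953, -0.04319117,  0.3809347 ])}
```

View pics/w1.png

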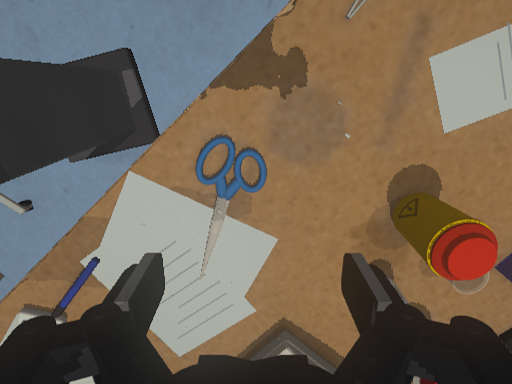

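The call was refused because every row needs all three keys. The wrist picture shows scissors at (225,190) and the fingers at the bottom, so that camera looks to tool +x. I'm sending the move again.

Emit:
{"name": "arm_command", "arguments": {
  "rows": [
    {"delta_pos":[0,0,0],"rot":[0,0,-0.019],"fingers":0},
    {"delta_pos":[0,0,0],"rot":[0,0,-0.019],"fingers":0},
    {"delta_pos":[0,0,0],"rot":[0,0,-0.019],"fingers":0},
    {"delta_pos":[0,0,0],"rot":[0,0,-0.019],"fingers":0},
    {"delta_pos":[-0.457,-0.98,0],"rot":[0,0,0],"fingers":0},
    {"delta_pos":[-0.457,-0.98,0],"rot":[0,0,0],"fingers":0},
    {"delta_pos":[-0.457,-0.98,0],"rot":[0,0,0],"fingers":0},
    {"delta_pos":[-0.457,-0.98,0],"rot":[0,0,0],"fingers":0},
    {"delta_pos":[-0.457,-0.98,0],"rot":[0,0,0],"fingers":0},
    {"delta_pos":[-0.457,-0.98,0],"rot":[0,0,0],"fingers":0},
    {"delta_pos":[-0.457,-0.98,0],"rot":[0,0,0],"fingers":0},
    {"delta_pos":[-0.457,-0.98,0],"rot":[0,0,0],"fingers":0},
    {"delta_pos":[-0.457,-0.98,0],"rot":[0,0,0],"fingers":0},
    {"delta_pos":[-0.457,-0.98,0],"rot":[0,0,0],"fingers":0},
    {"delta_pos":[-0.457,-0.98,0],"rot":[0,0,0],"fingers":0},
    {"delta_pos":[-0.457,-0.98,0],"rot":[0,0,0],"fingers":0},
    {"delta_pos":[-0.457,-0.98,0],"rot":[0,0,0],"fingers":0},
    {"delta_pos":[-0.457,-0.98,0],"rot":[0,0,0],"fingers":0},
    {"delta_pos":[-0.457,-0.98,0],"rot":[0,0,0],"fingers":0},
    {"delta_pos":[-0.457,-0.98,0],"rot":[0,0,0],"fingers":0}
  ]
}}

```text
clock: 2.15
tcp_pos: [0.3502, 0.2906, 0.2311]
orientation: [-0.0, -0.123, 0.992, -0.0]
wrist_force: [0.4, 0.4, 0.1]
finger_gap: 0.0857
```

Emit:
{"name": "arm_command", "arguments": {
  "rows": [
    {"delta_pos":[-0.79,-0.99,0],"rot":[0,0,0],"fingers":0},
    {"delta_pos":[-0.79,-0.99,0],"rot":[0,0,0],"fingers":0},
    {"delta_pos":[-0.79,-0.99,0],"rot":[0,0,0],"fingers":0},
    {"delta_pos":[0,0,0],"rot":[0,0,0],"fingers":0},
    {"delta_pos":[0,0,0],"rot":[0,0,0],"fingers":0}
  ]
}}

```text
clock: 2.65
tcp_pos: [0.4103, 0.2451, 0.2309]
orientation: [-0.001, -0.122, 0.992, 0.0]
wrist_force: [-0.9, 0.6, -0.0]
finger_gap: 0.0852
```

```bash
python3 - <<'E'
from workcell import env
import cv2, numpy as np
from h import *
print(env.get_state()['tcp_pos'])
c=env.get_calibration('wrist'); im,d=env.read_camera('wrist'); cv2.imwrite('pics/w2.png',im); np.savez('pics/w2.npz',im=im,d=d,**c)
P=cloud(d,c); x,y,z=P[...,0],P[...,1],P[...,2]
near=(abs(x-.434)<.085)&(abs(y-.231)<.085)&(d>0)
m=near&(z>.029)&(z<.042); print(np.median(z[m]),m.sum())
ov=im.copy(); ov[m]=(0,255,0); cv2.imwrite('pics/w2o.png',ov)
cs,hi=cv2.findContours(m.astype(np.uint8),cv2.RETR_CCOMP,cv2.CHAIN_APPROX_NONE)
for k in cs:
    if cv2.contourArea(k)<300: continue
    r=cv2.minAreaRect(ray(k[:,0],.034,c)[:,:2].astype(np.float32)*1000); print(np.round(r[0],1),np.round(r[1],1),round(r[2],1))
E
```

```text
[0.41025351 0.2450659  0.23093424]
0.03463368187671634 5525
[433.8 233.9] [101.3 100.2] 5.2
[432.9 233.7] [54.5 54.8] 5.3
```

View pics/w2o.png

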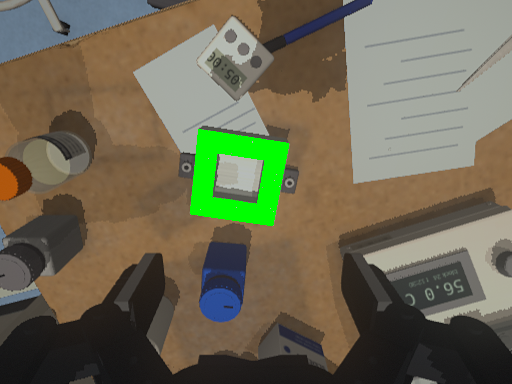

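The holder is outlined in green at (240,177), with clamps at the left and right. That gives centre (0.4335, 0.234) and yaw 5.2°, with sizes 101 x 100 and 54 x 54 mm agreeing with the text. Going to the canister.

Emit:
{"name": "arm_command", "arguments": {
  "rows": [
    {"delta_pos":[-0.383,-0.979,0],"rot":[0,0,0],"fingers":0},
    {"delta_pos":[-0.383,-0.979,0],"rot":[0,0,0],"fingers":0},
    {"delta_pos":[-0.383,-0.979,0],"rot":[0,0,0],"fingers":0},
    {"delta_pos":[-0.383,-0.979,0],"rot":[0,0,0],"fingers":0},
    {"delta_pos":[-0.383,-0.979,0],"rot":[0,0,0],"fingers":0},
    {"delta_pos":[-0.383,-0.979,0],"rot":[0,0,0],"fingers":0},
    {"delta_pos":[-0.383,-0.979,0],"rot":[0,0,0],"fingers":0},
    {"delta_pos":[-0.383,-0.979,0],"rot":[0,0,0],"fingers":0},
    {"delta_pos":[-0.383,-0.979,0],"rot":[0,0,0],"fingers":0},
    {"delta_pos":[-0.383,-0.979,0],"rot":[0,0,0],"fingers":0},
    {"delta_pos":[-0.383,-0.979,0],"rot":[0,0,0],"fingers":0},
    {"delta_pos":[-0.383,-0.979,0],"rot":[0,0,0],"fingers":0},
    {"delta_pos":[-0.383,-0.979,0],"rot":[0,0,0],"fingers":0},
    {"delta_pos":[0,0,0],"rot":[0,0,0],"fingers":0},
    {"delta_pos":[0,0,0],"rot":[0,0,0],"fingers":0}
  ]
}}

```text
clock: 4.2
tcp_pos: [0.5691, 0.0227, 0.231]
orientation: [-0.0, -0.123, 0.992, 0.0]
wrist_force: [-0.2, -0.2, -0.5]
finger_gap: 0.0854
```

```bash
python3 - <<'E'
from workcell import env
import cv2, numpy as np
from h import *
s=env.get_state(); print(s['tcp_pos'],s['joint_pos'].round(3))
c=env.get_calibration('wrist'); im,d=env.read_camera('wrist'); np.savez('pics/w3.npz',im=im,d=d,**c)
P=cloud(d,c); x,y,z=P[...,0],P[...,1],P[...,2]
near=(abs(x-.569)<.045)&(abs(y-.0225)<.045)&(d>0)
for lo,hi in((.09,.105),(.06,.073)):
    m=near&(z>lo)&(z<hi); r=cv2.minAreaRect(P[m][:,:2].astype(np.float32)*1000); print(m.sum(),np.median(z[m]),np.round(r[0],1),np.round(r[1],1),round(r[2],1))
ov=im.copy(); ov[m]=(0,255,0); cv2.imwrite('pics/w3o.png',ov)
E
```

```text
[0.5691377  0.02272535 0.2310352 ] [-0.101  0.303  0.032  1.3    0.    -0.347]
1830 0.09797858909966516 [568.5  26.3] [44.9 45.1] 36.5
606 0.06796962306549152 [568.7  26.4] [49.  49.9] 14.1
```

View pics/w3o.png

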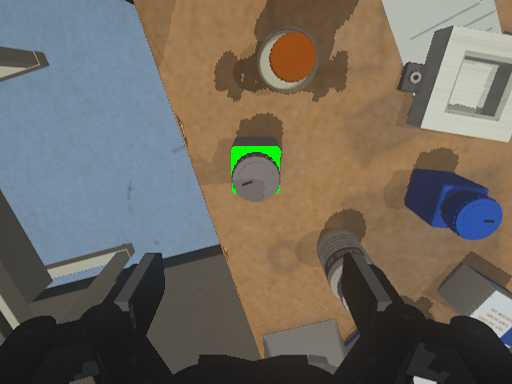

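The wrist view shows the canister at (255,172) with its body top in green. Its centre is (0.5686, 0.0245 ± 2 mm) and its yaw 14.1°, which agrees with the other cameras. Both fingers have free room, so I'll descend and grip the body.

Emit:
{"name": "arm_command", "arguments": {
  "rows": [
    {"delta_pos":[0,0.09,0.9],"rot":[0,0,0],"fingers":0},
    {"delta_pos":[0,0,1],"rot":[0,0,0],"fingers":0},
    {"delta_pos":[0,0,1],"rot":[0,0,0],"fingers":0},
    {"delta_pos":[0,0,1],"rot":[0,0,0],"fingers":0},
    {"delta_pos":[0,0,1],"rot":[0,0,0],"fingers":0},
    {"delta_pos":[0,0,1],"rot":[0,0,0],"fingers":0},
    {"delta_pos":[0,0,1],"rot":[0,0,0],"fingers":0},
    {"delta_pos":[0,0,1],"rot":[0,0,0],"fingers":0},
    {"delta_pos":[0,0,1],"rot":[0,0,0],"fingers":0},
    {"delta_pos":[0,0,0.85],"rot":[0,0,0],"fingers":0},
    {"delta_pos":[0,0,0],"rot":[0,0,0],"fingers":0},
    {"delta_pos":[0,0,0],"rot":[0,0,0],"fingers":0}
  ]
}}

```text
clock: 5.45
tcp_pos: [0.5683, 0.0252, 0.0366]
orientation: [-0.0, -0.123, 0.992, 0.0]
wrist_force: [0.1, -0.5, -0.2]
finger_gap: 0.0852
```

Emit:
{"name": "arm_command", "arguments": {
  "rows": [
    {"delta_pos":[0,0,0],"rot":[0,0,0],"fingers":1},
    {"delta_pos":[0,0,0],"rot":[0,0,0],"fingers":1},
    {"delta_pos":[0,0,0],"rot":[0,0,0],"fingers":1},
    {"delta_pos":[0,0,0],"rot":[0,0,0],"fingers":1},
    {"delta_pos":[0,0,0],"rot":[0,0,0],"fingers":1},
    {"delta_pos":[0,0,0],"rot":[0,0,0],"fingers":1},
    {"delta_pos":[0,0,0],"rot":[0,0,0],"fingers":1},
    {"delta_pos":[0,0,0],"rot":[0,0,0],"fingers":1}
  ],
  "squeeze": 50
}}

```text
clock: 6.25
tcp_pos: [0.5696, 0.0252, 0.0377]
orientation: [0.001, -0.123, 0.992, 0.0]
wrist_force: [-0.2, 2.6, 5.8]
finger_gap: 0.0494
```

Emit:
{"name": "arm_command", "arguments": {
  "rows": [
    {"delta_pos":[0,0,-0.4],"rot":[0,0,0],"fingers":1},
    {"delta_pos":[0,0,-0.9],"rot":[0,0,0],"fingers":1},
    {"delta_pos":[0,0,-0.9],"rot":[0,0,0],"fingers":1},
    {"delta_pos":[0,0,-0.9],"rot":[0,0,0],"fingers":1},
    {"delta_pos":[0,0,-0.9],"rot":[0,0,0],"fingers":1},
    {"delta_pos":[0,0,-0.9],"rot":[0,0,0],"fingers":1},
    {"delta_pos":[0,0,-0.9],"rot":[0,0,0],"fingers":1},
    {"delta_pos":[0,0,-0.7],"rot":[0,0,0],"fingers":1}
  ],
  "squeeze": 50
}}

```text
clock: 7.05
tcp_pos: [0.568, 0.0244, 0.1667]
orientation: [-0.001, -0.123, 0.992, -0.0]
wrist_force: [0.0, 0.5, -6.4]
finger_gap: 0.0491
```

Emit:
{"name": "arm_command", "arguments": {
  "rows": [
    {"delta_pos":[0.335,0.976,0],"rot":[0,0,0],"fingers":1},
    {"delta_pos":[0.335,0.976,0],"rot":[0,0,0],"fingers":1},
    {"delta_pos":[0.335,0.976,0],"rot":[0,0,0],"fingers":1},
    {"delta_pos":[0.335,0.976,0],"rot":[0,0,0],"fingers":1},
    {"delta_pos":[0.335,0.976,0],"rot":[0,0,0],"fingers":1},
    {"delta_pos":[0.335,0.976,0],"rot":[0,0,0],"fingers":1},
    {"delta_pos":[0.335,0.976,0],"rot":[0,0,0],"fingers":1},
    {"delta_pos":[0.335,0.976,0],"rot":[0,0,0],"fingers":1},
    {"delta_pos":[0.335,0.976,0],"rot":[0,0,0],"fingers":1},
    {"delta_pos":[0.335,0.976,0],"rot":[0,0,0],"fingers":1},
    {"delta_pos":[0.335,0.976,0],"rot":[0,0,0],"fingers":1},
    {"delta_pos":[0.335,0.976,0],"rot":[0,0,0],"fingers":1},
    {"delta_pos":[0,0,0],"rot":[0,0,0.0124],"fingers":1},
    {"delta_pos":[0,0,0],"rot":[0,0,0.0124],"fingers":1},
    {"delta_pos":[0,0,0],"rot":[0,0,0],"fingers":1},
    {"delta_pos":[0,0,0],"rot":[0,0,0],"fingers":1}
  ]
}}

```text
clock: 8.65
tcp_pos: [0.4326, 0.232, 0.1657]
orientation: [-0.001, -0.046, 0.999, -0.0]
wrist_force: [0.8, -0.4, -6.2]
finger_gap: 0.0494
```

```bash
python3 - <<'E'
from workcell import env
import cv2, numpy as np
from h import *
s=env.get_state(); print(s['tcp_pos'],s['joint_pos'].round(3),s['wrist_force'],s['finger_gap'])
ims=[]
for n in('scene','side'):
    c=env.get_calibration(n); im,d=env.read_camera(n)
    P=cloud(d,c); x,y,z=P[...,0],P[...,1],P[...,2]
    near=(abs(x-.434)<.075)&(abs(y-.232)<.075)&(d>0)
    m=near&(z>.029)&(z<.040); r=cv2.minAreaRect(P[m][:,:2].astype(np.float32)*1000); print(n,'hold',m.sum(),np.round(r[0],1),np.round(r[1],1),round(r[2],1))
    u,v=proj([s['tcp_pos']],c)[0].astype(int); ims.append(cv2.resize(im[max(v-100,0):max(v-100,0)+200,u-100:u+100],(400,400)))
cv2.imwrite('pics/held.png',np.hstack(ims))
E
```

```text
[0.43256402 0.23198836 0.16569031] [ 0.329  0.184 -0.287  1.101  0.     0.236] [ 0.786498   -0.43361418 -6.21871347] 0.04940203853758798
scene hold 1137 [434.  229.8] [101.3 103.2] 5.0
side hold 847 [434.4 232.1] [100.3 104.8] 5.3
```

View pics/held.png

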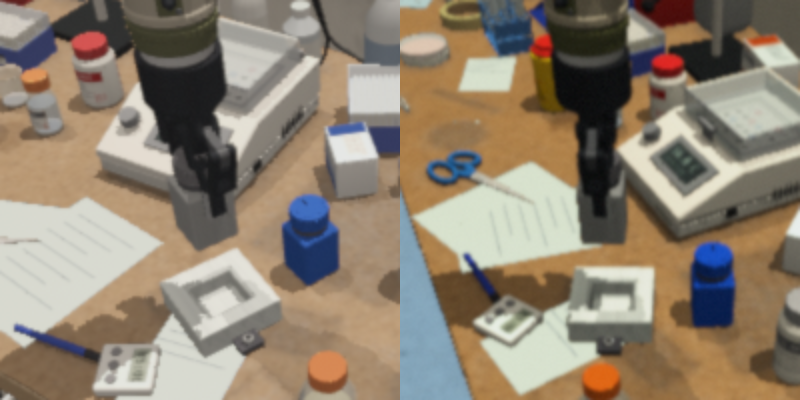

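The canister is held level over the pocket in both crops. Descending to just above the block mouth, then slowly with force checks.

Emit:
{"name": "arm_command", "arguments": {
  "rows": [
    {"delta_pos":[-0.05,0.02,0.9],"rot":[0,0,0],"fingers":1},
    {"delta_pos":[0,0,0.9],"rot":[0,0,0],"fingers":1},
    {"delta_pos":[0,0,0.9],"rot":[0,0,0],"fingers":1},
    {"delta_pos":[0,0,0.9],"rot":[0,0,0],"fingers":1},
    {"delta_pos":[0,0,0.8],"rot":[0,0,0],"fingers":1},
    {"delta_pos":[0,0,0.1],"rot":[0,0,0],"fingers":1},
    {"delta_pos":[0,0,0.1],"rot":[0,0,0],"fingers":1},
    {"delta_pos":[0,0,0.1],"rot":[0,0,0],"fingers":1},
    {"delta_pos":[0,0,0.1],"rot":[0,0,0],"fingers":1},
    {"delta_pos":[0,0,0.1],"rot":[0,0,0],"fingers":1}
  ]
}}

```text
clock: 9.75
tcp_pos: [0.4351, 0.2328, 0.0688]
orientation: [0.001, -0.045, 0.999, 0.0]
wrist_force: [-1.0, 0.9, -6.6]
finger_gap: 0.0493
```

Emit:
{"name": "arm_command", "arguments": {
  "rows": [
    {"delta_pos":[0,0,0.1],"rot":[0,0,0],"fingers":1},
    {"delta_pos":[0,0,0.1],"rot":[0,0,0],"fingers":1},
    {"delta_pos":[0,0,0],"rot":[0,0,0],"fingers":1}
  ]
}}

```text
clock: 10.05
tcp_pos: [0.4343, 0.2326, 0.0641]
orientation: [-0.0, -0.045, 0.999, -0.0]
wrist_force: [0.1, -0.0, -5.3]
finger_gap: 0.0492
```

Emit:
{"name": "arm_command", "arguments": {
  "rows": [
    {"delta_pos":[0,0,0.1],"rot":[0,0,0],"fingers":1},
    {"delta_pos":[0,0,0.1],"rot":[0,0,0],"fingers":1},
    {"delta_pos":[0,0,0.1],"rot":[0,0,0],"fingers":1},
    {"delta_pos":[0,0,0],"rot":[0,0,0],"fingers":1}
  ]
}}

```text
clock: 10.45
tcp_pos: [0.4342, 0.2325, 0.0579]
orientation: [-0.0, -0.045, 0.999, -0.0]
wrist_force: [-0.2, -0.1, -6.9]
finger_gap: 0.0493
```

Emit:
{"name": "arm_command", "arguments": {
  "rows": [
    {"delta_pos":[0,0,0.1],"rot":[0,0,0],"fingers":1},
    {"delta_pos":[0,0,0.1],"rot":[0,0,0],"fingers":1},
    {"delta_pos":[0,0,0],"rot":[0,0,0],"fingers":1}
  ]
}}

```text
clock: 10.75
tcp_pos: [0.4343, 0.2326, 0.054]
orientation: [-0.0, -0.045, 0.999, -0.0]
wrist_force: [-0.1, -0.5, -6.2]
finger_gap: 0.049
```

Emit:
{"name": "arm_command", "arguments": {
  "rows": [
    {"delta_pos":[0,0,0.1],"rot":[0,0,0],"fingers":1},
    {"delta_pos":[0,0,0.1],"rot":[0,0,0],"fingers":1},
    {"delta_pos":[0,0,0.1],"rot":[0,0,0],"fingers":1},
    {"delta_pos":[0,0,0],"rot":[0,0,0],"fingers":1}
  ]
}}

```text
clock: 11.15
tcp_pos: [0.4342, 0.2325, 0.0479]
orientation: [-0.0, -0.045, 0.999, -0.0]
wrist_force: [-0.3, -0.3, -6.4]
finger_gap: 0.0494
```

Emit:
{"name": "arm_command", "arguments": {
  "rows": [
    {"delta_pos":[0,0,0.05],"rot":[0,0,0],"fingers":1},
    {"delta_pos":[0,0,0],"rot":[0,0,0],"fingers":1}
  ]
}}

```text
clock: 11.35
tcp_pos: [0.4345, 0.2326, 0.0472]
orientation: [-0.0, -0.045, 0.999, 0.0]
wrist_force: [-0.6, -0.0, -6.5]
finger_gap: 0.0492
```

Emit:
{"name": "arm_command", "arguments": {
  "rows": [
    {"delta_pos":[0,0,0.05],"rot":[0,0,0],"fingers":1},
    {"delta_pos":[0,0,0],"rot":[0,0,0],"fingers":1}
  ]
}}

```text
clock: 11.55
tcp_pos: [0.4345, 0.2326, 0.0462]
orientation: [-0.0, -0.045, 0.999, 0.0]
wrist_force: [0.2, -0.2, -6.3]
finger_gap: 0.0489
```

Emit:
{"name": "arm_command", "arguments": {
  "rows": [
    {"delta_pos":[0,0,0.05],"rot":[0,0,0],"fingers":1},
    {"delta_pos":[0,0,0],"rot":[0,0,0],"fingers":1}
  ]
}}

```text
clock: 11.75
tcp_pos: [0.4346, 0.2327, 0.0457]
orientation: [0.0, -0.045, 0.999, 0.0]
wrist_force: [-1.6, -0.2, -1.2]
finger_gap: 0.0492
```

Emit:
{"name": "arm_command", "arguments": {
  "rows": [
    {"delta_pos":[0,0,0.05],"rot":[0,0,0],"fingers":1},
    {"delta_pos":[0,0,0],"rot":[0,0,0],"fingers":1}
  ]
}}

```text
clock: 11.95
tcp_pos: [0.4346, 0.2327, 0.0457]
orientation: [0.0, -0.045, 0.999, 0.0]
wrist_force: [-4.5, -1.4, 9.0]
finger_gap: 0.0494
```

The canister is seated: contact at TCP 0.0457 puts its underside at 8 mm, with a light 9 N. Unloading, opening, rising to cap height and winding the wrist back.

Emit:
{"name": "arm_command", "arguments": {
  "rows": [
    {"delta_pos":[0,0,-0.08],"rot":[0,0,0],"fingers":1},
    {"delta_pos":[0,0,0],"rot":[0,0,0],"fingers":0},
    {"delta_pos":[0,0,0],"rot":[0,0,0],"fingers":0},
    {"delta_pos":[0,0,0],"rot":[0,0,0],"fingers":0},
    {"delta_pos":[0,0,0],"rot":[0,0,0],"fingers":0},
    {"delta_pos":[0,0,0],"rot":[0,0,0],"fingers":0},
    {"delta_pos":[0,0,0],"rot":[0,0,0],"fingers":0},
    {"delta_pos":[0,0,0],"rot":[0,0,0],"fingers":0},
    {"delta_pos":[0,0,-0.7],"rot":[0,0,0],"fingers":0},
    {"delta_pos":[0,0,-1],"rot":[0,0,0],"fingers":0},
    {"delta_pos":[0,0,0],"rot":[0,0,0],"fingers":0}
  ]
}}

```text
clock: 13.05
tcp_pos: [0.4363, 0.2333, 0.082]
orientation: [0.002, -0.045, 0.999, 0.001]
wrist_force: [0.0, -0.1, -0.1]
finger_gap: 0.0851
```

Emit:
{"name": "arm_command", "arguments": {
  "rows": [
    {"delta_pos":[0,0,0],"rot":[0,0,-0.0222],"fingers":0},
    {"delta_pos":[0,0,0],"rot":[0,0,-0.0222],"fingers":0},
    {"delta_pos":[0,0,0],"rot":[0,0,-0.0222],"fingers":0},
    {"delta_pos":[0,0,0],"rot":[0,0,-0.0222],"fingers":0},
    {"delta_pos":[0,0,0],"rot":[0,0,-0.0222],"fingers":0},
    {"delta_pos":[0,0,0],"rot":[0,0,-0.0222],"fingers":0},
    {"delta_pos":[0,0,0],"rot":[0,0,-0.0222],"fingers":0},
    {"delta_pos":[0,0,0],"rot":[0,0,-0.0222],"fingers":0},
    {"delta_pos":[0,0,0],"rot":[0,0,-0.0222],"fingers":0},
    {"delta_pos":[0,0,0],"rot":[0,0,-0.0222],"fingers":0},
    {"delta_pos":[0,0,0],"rot":[0,0,-0.0222],"fingers":0},
    {"delta_pos":[0,0,0],"rot":[0,0,-0.0222],"fingers":0},
    {"delta_pos":[0,0,0],"rot":[0,0,-0.0222],"fingers":0},
    {"delta_pos":[0,0,0],"rot":[0,0,-0.0222],"fingers":0},
    {"delta_pos":[0,0,0],"rot":[0,0,0],"fingers":0},
    {"delta_pos":[0,0,0],"rot":[0,0,0],"fingers":0}
  ]
}}

```text
clock: 14.65
tcp_pos: [0.4343, 0.2325, 0.0794]
orientation: [0.0, 0.852, -0.523, -0.0]
wrist_force: [-0.1, -0.0, -0.1]
finger_gap: 0.0854
```

```bash
python3 - <<'E'
from workcell import env
import cv2, numpy as np
from h import *
s=env.get_state(); print(s)
c=env.get_calibration('side'); im,d=env.read_camera('side'); P=cloud(d,c); x,y,z=P[...,0],P[...,1],P[...,2]
u,v=proj([[.434,.232,.09]],c)[0].astype(int); a=im[v-70:v+70,u-70:u+70]
c=env.get_calibration('wrist'); im,d=env.read_camera('wrist'); P=cloud(d,c)
m=(abs(P[...,0]-.434)<.03)&(abs(P[...,1]-.232)<.03)&(P[...,2]>.095)&(P[...,2]<.115)
if m.sum()>50: r=cv2.minAreaRect(P[m][:,:2].astype(np.float32)*1000); print('cap',m.sum(),np.median(P[m][:,2]),r)
cv2.imwrite('pics/seat.png',np.hstack([cv2.resize(a,(384,384)),cv2.resize(im,(400,384))]))
E
```

```text
{'clock': 14.65, 'joint_pos': array([ 3.28475377e-01,  2.59288770e-01, -4.20733003e-01,  8.91361884e-01,
        7.18025268e-05, -1.71195617e+00]), 'qvel': array([ 0.00095966, -0.00308941,  0.00457085,  0.00265441, -0.00012577,
       -0.0038656 ]), 'tau': array([ 1.26227980e-03, -4.08753204e+01,  2.57622474e+01, -6.81725767e-03,
        2.48467495e-04, -7.85043254e-02]), 'tcp_pos': array([0.43425165, 0.23254417, 0.07940256]), 'orientation': array([ 2.03261943e-04,  8.52220889e-01, -5.23182061e-01, -2.14971725e-04]), 'wrist_force': array([-0.13591866, -0.00138017, -0.08661832]), 'ft_torque': array([ 0.00888056, -0.0595551 ,  0.00710039]), 'finger_gap': 0.08537737849900263}
cap 7685 0.1059353596615012 ((434.5507507324219, 232.81930541992188), (45.19246292114258, 45.6046028137207), 63.22349166870117)
```

View pics/seat.png

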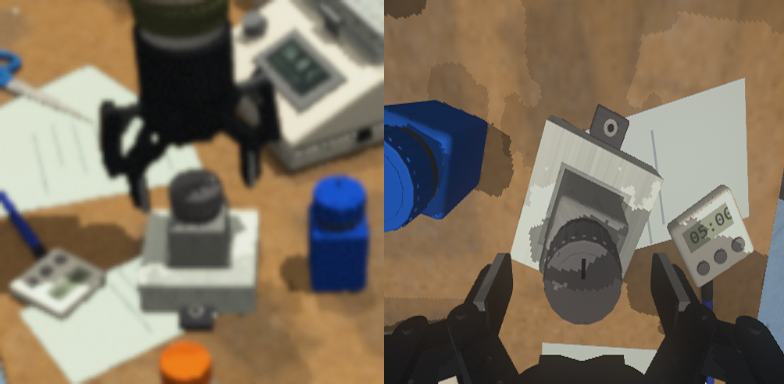

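The canister is seated: its cap is at (434.5, 232.8) mm with its top at 0.106 m, and the pointer shows at (583,268) in the wrist half. Gripping the cap and turning clockwise the first 20° (free for at least 23°).

Emit:
{"name": "arm_command", "arguments": {
  "rows": [
    {"delta_pos":[0,0,0],"rot":[0,0,0],"fingers":1},
    {"delta_pos":[0,0,0],"rot":[0,0,0],"fingers":1},
    {"delta_pos":[0,0,0],"rot":[0,0,0],"fingers":1},
    {"delta_pos":[0,0,0],"rot":[0,0,0],"fingers":1},
    {"delta_pos":[0,0,0],"rot":[0,0,0],"fingers":1},
    {"delta_pos":[0,0,0],"rot":[0,0,0],"fingers":1},
    {"delta_pos":[0,0,0],"rot":[0,0,0],"fingers":1},
    {"delta_pos":[0,0,0],"rot":[0,0,0],"fingers":1}
  ],
  "squeeze": 80
}}

```text
clock: 15.55
tcp_pos: [0.4342, 0.2324, 0.0802]
orientation: [0.0, 0.853, -0.522, -0.0]
wrist_force: [-2.3, -1.8, 5.8]
finger_gap: 0.0432
```

```bash
cat > t.py <<'E'
from workcell import env
import numpy as np
s=env.get_state(); w,x,y,z=s['orientation']
print('t',round(s['clock'],2),'yaw_y',round(np.degrees(2*np.arctan2(y,x)+0)-90,2),'j6',round(np.degrees(s['joint_pos'][5]),2),'Tz',s['ft_torque'].round(3),'tau6',round(s['tau'][5],3),'F',s['wrist_force'].round(1),'gap',round(s['finger_gap'],4),'tcp',s['tcp_pos'].round(4))
E
python3 t.py
```

```text
t 15.55 yaw_y -152.92 j6 -98.26 Tz [-0.277  0.497 -0.013] tau6 -0.033 F [-2.3 -1.8  5.8] gap 0.0432 tcp [0.4342 0.2324 0.0802]
```

Emit:
{"name": "arm_command", "arguments": {
  "rows": [
    {"delta_pos":[0,0,0],"rot":[0,0,0.0139],"fingers":1},
    {"delta_pos":[0,0,0],"rot":[0,0,0.0139],"fingers":1}
  ]
}}

```text
clock: 15.75
tcp_pos: [0.4342, 0.2327, 0.0802]
orientation: [-0.0, 0.803, -0.595, -0.0]
wrist_force: [-3.2, -0.5, 5.7]
finger_gap: 0.043
```

```bash
python3 t.py
```

```text
t 15.75 yaw_y -163.09 j6 -88.08 Tz [-0.147  0.46   0.182] tau6 -0.765 F [-3.2 -0.5  5.7] gap 0.043 tcp [0.4342 0.2327 0.0802]
```

Emit:
{"name": "arm_command", "arguments": {
  "rows": [
    {"delta_pos":[0,0,0],"rot":[0,0,0.0139],"fingers":1},
    {"delta_pos":[0,0,0],"rot":[0,0,0.0139],"fingers":1}
  ]
}}

```text
clock: 15.95
tcp_pos: [0.4341, 0.2327, 0.0802]
orientation: [0.0, 0.748, -0.663, -0.0]
wrist_force: [-2.7, -1.0, 4.3]
finger_gap: 0.0429
```

```bash
python3 t.py
```

```text
t 15.95 yaw_y -173.11 j6 -78.06 Tz [-0.115  0.489  0.179] tau6 -0.738 F [-2.7 -1.   4.3] gap 0.0429 tcp [0.4341 0.2327 0.0802]
```

Free turning reads 0.18 N m, as described. Continuing in 5° steps.

Emit:
{"name": "arm_command", "arguments": {
  "rows": [
    {"delta_pos":[0,0,0],"rot":[0,0,0.0139],"fingers":1}
  ]
}}

```text
clock: 16.05
tcp_pos: [0.4341, 0.2327, 0.0802]
orientation: [0.0, 0.719, -0.695, -0.0]
wrist_force: [-3.5, -0.8, 5.6]
finger_gap: 0.0428
```

```bash
python3 t.py
```

```text
t 16.05 yaw_y -178.11 j6 -73.06 Tz [-0.135  0.592  0.145] tau6 -0.738 F [-3.5 -0.8  5.6] gap 0.0428 tcp [0.4341 0.2327 0.0802]
```

Emit:
{"name": "arm_command", "arguments": {
  "rows": [
    {"delta_pos":[0,0,0],"rot":[0,0,0.0139],"fingers":1}
  ]
}}

```text
clock: 16.15
tcp_pos: [0.434, 0.2327, 0.0802]
orientation: [-0.0, -0.688, 0.726, 0.0]
wrist_force: [-2.7, -1.0, 5.7]
finger_gap: 0.0431
```

```bash
python3 t.py
```

```text
t 16.15 yaw_y 176.89 j6 -68.06 Tz [-0.172  0.543  0.18 ] tau6 -0.738 F [-2.7 -1.   5.7] gap 0.0431 tcp [0.434  0.2327 0.0802]
```

Emit:
{"name": "arm_command", "arguments": {
  "rows": [
    {"delta_pos":[0,0,0],"rot":[0,0,0.0139],"fingers":1}
  ]
}}

```text
clock: 16.25
tcp_pos: [0.434, 0.2326, 0.0802]
orientation: [-0.0, -0.655, 0.755, 0.0]
wrist_force: [-2.6, -0.1, 5.1]
finger_gap: 0.043
```

```bash
python3 t.py
```

```text
t 16.25 yaw_y 171.88 j6 -63.05 Tz [-0.17   0.528  0.178] tau6 -0.738 F [-2.6 -0.1  5.1] gap 0.043 tcp [0.434  0.2326 0.0802]
```

Emit:
{"name": "arm_command", "arguments": {
  "rows": [
    {"delta_pos":[0,0,0],"rot":[0,0,0.0139],"fingers":1}
  ]
}}

```text
clock: 16.35
tcp_pos: [0.434, 0.2327, 0.0802]
orientation: [-0.0, -0.622, 0.783, 0.0]
wrist_force: [-4.0, -1.0, 5.7]
finger_gap: 0.0432
```

```bash
python3 t.py
```

```text
t 16.35 yaw_y 166.88 j6 -58.05 Tz [-0.221  0.538  0.15 ] tau6 -0.738 F [-4.  -1.   5.7] gap 0.0432 tcp [0.434  0.2327 0.0802]
```

Emit:
{"name": "arm_command", "arguments": {
  "rows": [
    {"delta_pos":[0,0,0],"rot":[0,0,0.0139],"fingers":1}
  ]
}}

```text
clock: 16.45
tcp_pos: [0.434, 0.2326, 0.0802]
orientation: [-0.0, -0.587, 0.81, 0.0]
wrist_force: [-3.0, -1.7, 4.9]
finger_gap: 0.0427
```

```bash
python3 t.py
```

```text
t 16.45 yaw_y 161.88 j6 -53.05 Tz [-0.175  0.653  0.152] tau6 -0.737 F [-3.  -1.7  4.9] gap 0.0427 tcp [0.434  0.2326 0.0802]
```

Emit:
{"name": "arm_command", "arguments": {
  "rows": [
    {"delta_pos":[0,0,0],"rot":[0,0,0.0139],"fingers":1}
  ]
}}

```text
clock: 16.55
tcp_pos: [0.434, 0.2327, 0.0802]
orientation: [-0.0, -0.551, 0.834, 0.0]
wrist_force: [-3.6, -0.6, 5.3]
finger_gap: 0.043
```

```bash
python3 t.py
```

```text
t 16.55 yaw_y 156.87 j6 -48.04 Tz [-0.186  0.601  0.159] tau6 -0.738 F [-3.6 -0.6  5.3] gap 0.043 tcp [0.434  0.2327 0.0802]
```

Emit:
{"name": "arm_command", "arguments": {
  "rows": [
    {"delta_pos":[0,0,0],"rot":[0,0,0.0139],"fingers":1}
  ]
}}

```text
clock: 16.65
tcp_pos: [0.4339, 0.2327, 0.0802]
orientation: [-0.0, -0.514, 0.858, 0.0]
wrist_force: [-3.5, -0.5, 6.0]
finger_gap: 0.0428
```

```bash
python3 t.py
```

```text
t 16.65 yaw_y 151.87 j6 -43.04 Tz [-0.174  0.676  0.144] tau6 -0.738 F [-3.5 -0.5  6. ] gap 0.0428 tcp [0.4339 0.2327 0.0802]
```

Emit:
{"name": "arm_command", "arguments": {
  "rows": [
    {"delta_pos":[0,0,0],"rot":[0,0,0.0139],"fingers":1}
  ]
}}

```text
clock: 16.75
tcp_pos: [0.4339, 0.2327, 0.0802]
orientation: [-0.0, -0.476, 0.879, 0.0]
wrist_force: [-3.3, -0.8, 5.6]
finger_gap: 0.0428
```

```bash
python3 t.py
```

```text
t 16.75 yaw_y 146.87 j6 -38.03 Tz [-0.184  0.62   0.17 ] tau6 -0.738 F [-3.3 -0.8  5.6] gap 0.0428 tcp [0.4339 0.2327 0.0802]
```

Emit:
{"name": "arm_command", "arguments": {
  "rows": [
    {"delta_pos":[0,0,0],"rot":[0,0,0.0139],"fingers":1}
  ]
}}

```text
clock: 16.85
tcp_pos: [0.4339, 0.2326, 0.0802]
orientation: [-0.0, -0.437, 0.899, 0.0]
wrist_force: [-4.4, -0.9, 6.1]
finger_gap: 0.0428
```

```bash
python3 t.py
```

```text
t 16.85 yaw_y 141.86 j6 -33.03 Tz [-0.21   0.66   0.209] tau6 -0.738 F [-4.4 -0.9  6.1] gap 0.0428 tcp [0.4339 0.2326 0.0802]
```

Emit:
{"name": "arm_command", "arguments": {
  "rows": [
    {"delta_pos":[0,0,0],"rot":[0,0,0.0139],"fingers":1}
  ]
}}

```text
clock: 16.95
tcp_pos: [0.4339, 0.2327, 0.0802]
orientation: [-0.0, -0.398, 0.918, 0.0]
wrist_force: [-3.7, -1.7, 6.6]
finger_gap: 0.0427
```

```bash
python3 t.py
```

```text
t 16.95 yaw_y 136.86 j6 -28.03 Tz [-0.141  0.654  0.154] tau6 -0.738 F [-3.7 -1.7  6.6] gap 0.0427 tcp [0.4339 0.2327 0.0802]
```

Emit:
{"name": "arm_command", "arguments": {
  "rows": [
    {"delta_pos":[0,0,0],"rot":[0,0,0.0139],"fingers":1}
  ]
}}

```text
clock: 17.05
tcp_pos: [0.4338, 0.2327, 0.0802]
orientation: [-0.0, -0.357, 0.934, 0.0]
wrist_force: [-4.0, -0.7, 6.3]
finger_gap: 0.0427
```

```bash
python3 t.py
```

```text
t 17.05 yaw_y 131.86 j6 -23.02 Tz [-0.222  0.673  0.204] tau6 -0.738 F [-4.  -0.7  6.3] gap 0.0427 tcp [0.4338 0.2327 0.0802]
```

Emit:
{"name": "arm_command", "arguments": {
  "rows": [
    {"delta_pos":[0,0,0],"rot":[0,0,0.0139],"fingers":1}
  ]
}}

```text
clock: 17.15
tcp_pos: [0.4338, 0.2327, 0.0802]
orientation: [-0.0, -0.316, 0.949, 0.0]
wrist_force: [-3.2, -0.5, 6.1]
finger_gap: 0.0429
```

```bash
python3 t.py
```

```text
t 17.15 yaw_y 126.86 j6 -18.02 Tz [-0.15   0.681  0.18 ] tau6 -0.738 F [-3.2 -0.5  6.1] gap 0.0429 tcp [0.4338 0.2327 0.0802]
```

Emit:
{"name": "arm_command", "arguments": {
  "rows": [
    {"delta_pos":[0,0,0],"rot":[0,0,0.0139],"fingers":1}
  ]
}}

```text
clock: 17.25
tcp_pos: [0.4338, 0.2327, 0.0802]
orientation: [-0.0, -0.274, 0.962, 0.0]
wrist_force: [-5.0, -0.3, 6.6]
finger_gap: 0.0428
```

```bash
python3 t.py
```

```text
t 17.25 yaw_y 121.85 j6 -13.01 Tz [-0.117  0.673  0.186] tau6 -0.738 F [-5.  -0.3  6.6] gap 0.0428 tcp [0.4338 0.2327 0.0802]
```

Emit:
{"name": "arm_command", "arguments": {
  "rows": [
    {"delta_pos":[0,0,0],"rot":[0,0,0.0139],"fingers":1}
  ]
}}

```text
clock: 17.35
tcp_pos: [0.4338, 0.2328, 0.0802]
orientation: [-0.0, -0.232, 0.973, 0.0]
wrist_force: [-3.8, 0.7, 6.5]
finger_gap: 0.0433
```

```bash
python3 t.py
```

```text
t 17.35 yaw_y 116.85 j6 -8.01 Tz [-0.18   0.781  0.169] tau6 -0.738 F [-3.8  0.7  6.5] gap 0.0433 tcp [0.4338 0.2328 0.0802]
```

Emit:
{"name": "arm_command", "arguments": {
  "rows": [
    {"delta_pos":[0,0,0],"rot":[0,0,0.0139],"fingers":1}
  ]
}}

```text
clock: 17.45
tcp_pos: [0.4335, 0.233, 0.0802]
orientation: [-0.001, -0.19, 0.982, 0.001]
wrist_force: [-7.3, 2.2, 7.7]
finger_gap: 0.0427
```

```bash
python3 t.py
```

```text
t 17.45 yaw_y 111.89 j6 -3.03 Tz [0.483 1.259 0.61 ] tau6 -0.268 F [-7.3  2.2  7.7] gap 0.0427 tcp [0.4335 0.233  0.0802]
```

Tight between j6 -8° and -3°; the torque is now climbing. Continuing in 4° steps.

Emit:
{"name": "arm_command", "arguments": {
  "rows": [
    {"delta_pos":[0,0,0],"rot":[0,0,0.0111],"fingers":1}
  ]
}}

```text
clock: 17.55
tcp_pos: [0.4331, 0.233, 0.0802]
orientation: [-0.001, -0.156, 0.988, 0.0]
wrist_force: [-6.6, -2.1, 9.4]
finger_gap: 0.043
```

```bash
python3 t.py
```

```text
t 17.55 yaw_y 108.0 j6 0.87 Tz [-0.459  1.407  1.237] tau6 0.625 F [-6.6 -2.1  9.4] gap 0.043 tcp [0.4331 0.233  0.0802]
```

Emit:
{"name": "arm_command", "arguments": {
  "rows": [
    {"delta_pos":[0,0,0],"rot":[0,0,0.0111],"fingers":1}
  ]
}}

```text
clock: 17.65
tcp_pos: [0.4329, 0.2326, 0.0802]
orientation: [-0.001, -0.122, 0.993, 0.0]
wrist_force: [-5.7, -1.4, 7.6]
finger_gap: 0.0426
```

```bash
python3 t.py
```

```text
t 17.65 yaw_y 103.97 j6 4.89 Tz [-0.398  1.124  0.15 ] tau6 -0.684 F [-5.7 -1.4  7.6] gap 0.0426 tcp [0.4329 0.2326 0.0802]
```

Emit:
{"name": "arm_command", "arguments": {
  "rows": [
    {"delta_pos":[0,0,0],"rot":[0,0,0.0111],"fingers":1}
  ]
}}

```text
clock: 17.75
tcp_pos: [0.4329, 0.2327, 0.0802]
orientation: [-0.001, -0.087, 0.996, 0.0]
wrist_force: [-6.8, -1.2, 9.2]
finger_gap: 0.0427
```

```bash
python3 t.py
```

```text
t 17.75 yaw_y 99.95 j6 8.91 Tz [-0.361  1.226  0.803] tau6 0.039 F [-6.8 -1.2  9.2] gap 0.0427 tcp [0.4329 0.2327 0.0802]
```

Emit:
{"name": "arm_command", "arguments": {
  "rows": [
    {"delta_pos":[0,0,0],"rot":[0,0,0.0111],"fingers":1}
  ]
}}

```text
clock: 17.85
tcp_pos: [0.4329, 0.2327, 0.0802]
orientation: [-0.001, -0.052, 0.999, 0.0]
wrist_force: [-6.0, -0.1, 8.4]
finger_gap: 0.0429
```

```bash
python3 t.py
```

```text
t 17.85 yaw_y 95.97 j6 12.89 Tz [-0.232  1.211  0.335] tau6 -0.334 F [-6.  -0.1  8.4] gap 0.0429 tcp [0.4329 0.2327 0.0802]
```

The torque reached 1.24 N m, above the expected 0.55, so I'm checking for cap slip in the fingers and for the seat before going on.

```bash
python3 t.py; python3 - <<'E'
from workcell import env
import cv2, numpy as np
from h import *
c=env.get_calibration('wrist'); im,d=env.read_camera('wrist'); cv2.imwrite('pics/w5raw.png',im)
c2=env.get_calibration('side'); im2,d2=env.read_camera('side'); cv2.imwrite('pics/s5raw.png',im2)
u,v=proj([[.434,.232,.09]],c2)[0].astype(int); a=im2[v-60:v+60,u-60:u+60]
cv2.imwrite('pics/turn.png',np.hstack([cv2.resize(a,(300,300)),im[84:384,56:456]]))
P=cloud(d,c); x,y,z=P[...,0],P[...,1],P[...,2]
m=(abs(x-.434)<.08)&(abs(y-.233)<.08)&(z>.029)&(z<.040)&(d>0); r=cv2.minAreaRect(P[m][:,:2].astype(np.float32)*1000); print('hold',r)
E
python3 t.py
```

```text
t 17.85 yaw_y 95.97 j6 12.89 Tz [-0.232  1.211  0.335] tau6 -0.334 F [-6.  -0.1  8.4] gap 0.0429 tcp [0.4329 0.2327 0.0802]
hold ((422.89825439453125, 232.81349182128906), (78.55265045166016, 100.3631820678711), 5.255782604217529)
t 17.95 yaw_y 95.96 j6 12.89 Tz [-0.518  0.811 -0.127] tau6 0.201 F [-3.8 -1.3  7.7] gap 0.0428 tcp [0.4333 0.2325 0.0803]
```

View pics/turn.png

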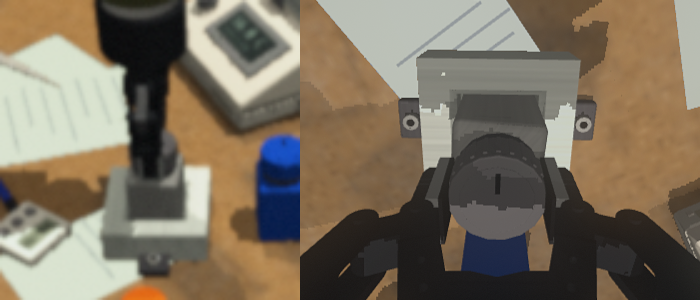

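The pointer is still at raw (253,267) and vertical, as before gripping, so the cap has not slipped in the fingers; the body sits square in the pocket. At rest the torque is -0.13 N m (pulling on), meaning it is past the ratchet peak. Only about 20° have passed since tight, so the click (45°) has not landed. I'll go on slowly with settling rows.

Emit:
{"name": "arm_command", "arguments": {
  "rows": [
    {"delta_pos":[0,0,0],"rot":[0,0,0.007],"fingers":1},
    {"delta_pos":[0,0,0],"rot":[0,0,0.007],"fingers":1},
    {"delta_pos":[0,0,0],"rot":[0,0,0],"fingers":1}
  ]
}}

```text
clock: 18.25
tcp_pos: [0.4334, 0.2326, 0.0803]
orientation: [-0.001, -0.008, 1.0, -0.0]
wrist_force: [-4.4, -1.2, 7.9]
finger_gap: 0.0429
```

```bash
python3 t.py
```

```text
t 18.25 yaw_y 90.95 j6 17.89 Tz [-0.369  0.913 -0.1  ] tau6 0.113 F [-4.4 -1.2  7.9] gap 0.0429 tcp [0.4334 0.2326 0.0803]
```

Emit:
{"name": "arm_command", "arguments": {
  "rows": [
    {"delta_pos":[0,0,0],"rot":[0,0,0.007],"fingers":1},
    {"delta_pos":[0,0,0],"rot":[0,0,0.007],"fingers":1},
    {"delta_pos":[0,0,0],"rot":[0,0,0],"fingers":1}
  ]
}}

```text
clock: 18.55
tcp_pos: [0.4334, 0.2326, 0.0803]
orientation: [-0.001, 0.036, 0.999, -0.0]
wrist_force: [-3.9, 0.1, 7.8]
finger_gap: 0.0428
```

```bash
python3 t.py
```

```text
t 18.55 yaw_y 85.91 j6 22.93 Tz [-0.245  0.976 -0.083] tau6 0.103 F [-3.9  0.1  7.8] gap 0.0428 tcp [0.4334 0.2326 0.0803]
```

Emit:
{"name": "arm_command", "arguments": {
  "rows": [
    {"delta_pos":[0,0,0],"rot":[0,0,0.007],"fingers":1},
    {"delta_pos":[0,0,0],"rot":[0,0,0.007],"fingers":1},
    {"delta_pos":[0,0,0],"rot":[0,0,0],"fingers":1}
  ]
}}

```text
clock: 18.85
tcp_pos: [0.4334, 0.2326, 0.0803]
orientation: [-0.001, 0.08, 0.997, -0.0]
wrist_force: [-4.2, -0.7, 7.0]
finger_gap: 0.0428
```

```bash
python3 t.py
```

```text
t 18.85 yaw_y 80.86 j6 27.98 Tz [-0.29   0.941 -0.109] tau6 0.088 F [-4.2 -0.7  7. ] gap 0.0428 tcp [0.4334 0.2326 0.0803]
```

The steady -0.1 N m pull matches the description. Now 2° steps, watching for the climb near j6 37-40°.

Emit:
{"name": "arm_command", "arguments": {
  "rows": [
    {"delta_pos":[0,0,0],"rot":[0,0,0.007],"fingers":1},
    {"delta_pos":[0,0,0],"rot":[0,0,0.004],"fingers":1},
    {"delta_pos":[0,0,0],"rot":[0,0,0],"fingers":1}
  ]
}}

```text
clock: 19.15
tcp_pos: [0.4334, 0.2326, 0.0802]
orientation: [-0.001, 0.114, 0.994, -0.0]
wrist_force: [-5.1, -0.4, 7.9]
finger_gap: 0.0429
```

```bash
python3 t.py
```

```text
t 19.15 yaw_y 76.93 j6 31.91 Tz [-0.325  1.006 -0.13 ] tau6 0.015 F [-5.1 -0.4  7.9] gap 0.0429 tcp [0.4334 0.2326 0.0802]
```

Emit:
{"name": "arm_command", "arguments": {
  "rows": [
    {"delta_pos":[0,0,0],"rot":[0,0,0.0055],"fingers":1},
    {"delta_pos":[0,0,0],"rot":[0,0,0],"fingers":1}
  ]
}}

```text
clock: 19.35
tcp_pos: [0.4334, 0.2326, 0.0803]
orientation: [-0.001, 0.131, 0.991, -0.0]
wrist_force: [-5.0, 0.1, 8.3]
finger_gap: 0.0425
```

```bash
python3 t.py
```

```text
t 19.35 yaw_y 74.93 j6 33.9 Tz [-0.287  0.975 -0.117] tau6 0.025 F [-5.   0.1  8.3] gap 0.0425 tcp [0.4334 0.2326 0.0803]
```

Emit:
{"name": "arm_command", "arguments": {
  "rows": [
    {"delta_pos":[0,0,0],"rot":[0,0,0.0055],"fingers":1},
    {"delta_pos":[0,0,0],"rot":[0,0,0],"fingers":1}
  ]
}}

```text
clock: 19.55
tcp_pos: [0.4334, 0.2326, 0.0802]
orientation: [-0.001, 0.148, 0.989, -0.0]
wrist_force: [-4.2, -0.0, 7.7]
finger_gap: 0.0431
```

```bash
python3 t.py
```

```text
t 19.55 yaw_y 72.95 j6 35.89 Tz [-0.346  0.988 -0.15 ] tau6 0.024 F [-4.2 -0.   7.7] gap 0.0431 tcp [0.4334 0.2326 0.0802]
```

Emit:
{"name": "arm_command", "arguments": {
  "rows": [
    {"delta_pos":[0,0,0],"rot":[0,0,0.0055],"fingers":1},
    {"delta_pos":[0,0,0],"rot":[0,0,0],"fingers":1}
  ]
}}

```text
clock: 19.75
tcp_pos: [0.4334, 0.2325, 0.0802]
orientation: [-0.001, 0.165, 0.986, -0.0]
wrist_force: [-3.9, -1.3, 7.7]
finger_gap: 0.0427
```

```bash
python3 t.py
```

```text
t 19.75 yaw_y 70.97 j6 37.87 Tz [-0.208  0.962 -0.127] tau6 0.024 F [-3.9 -1.3  7.7] gap 0.0427 tcp [0.4334 0.2325 0.0802]
```

Emit:
{"name": "arm_command", "arguments": {
  "rows": [
    {"delta_pos":[0,0,0],"rot":[0,0,0.0055],"fingers":1},
    {"delta_pos":[0,0,0],"rot":[0,0,0],"fingers":1}
  ]
}}

```text
clock: 19.95
tcp_pos: [0.4333, 0.2327, 0.0802]
orientation: [-0.001, 0.182, 0.983, -0.0]
wrist_force: [-4.8, -0.5, 8.0]
finger_gap: 0.0428
```

```bash
python3 t.py
```

```text
t 19.95 yaw_y 69.02 j6 39.83 Tz [-0.211  1.013 -0.005] tau6 0.188 F [-4.8 -0.5  8. ] gap 0.0428 tcp [0.4333 0.2327 0.0802]
```

Emit:
{"name": "arm_command", "arguments": {
  "rows": [
    {"delta_pos":[0,0,0],"rot":[0,0,0.004],"fingers":1},
    {"delta_pos":[0,0,0],"rot":[0,0,0],"fingers":1}
  ]
}}

```text
clock: 20.15
tcp_pos: [0.4332, 0.2328, 0.0802]
orientation: [-0.001, 0.194, 0.981, -0.0]
wrist_force: [-5.1, 0.4, 8.3]
finger_gap: 0.0429
```

```bash
python3 t.py
```

```text
t 20.15 yaw_y 67.62 j6 41.23 Tz [-0.144  1.109  0.22 ] tau6 0.335 F [-5.1  0.4  8.3] gap 0.0429 tcp [0.4332 0.2328 0.0802]
```

The torque has climbed again to +0.22 N m from j6 about 39.5°, 45° after tight: the click has landed. Releasing and withdrawing straight up.

Emit:
{"name": "arm_command", "arguments": {
  "rows": [
    {"delta_pos":[0,0,0],"rot":[0,0,0],"fingers":0},
    {"delta_pos":[0,0,0],"rot":[0,0,0],"fingers":0},
    {"delta_pos":[0,0,0],"rot":[0,0,0],"fingers":0},
    {"delta_pos":[0,0,0],"rot":[0,0,0],"fingers":0},
    {"delta_pos":[0,0,0],"rot":[0,0,0],"fingers":0},
    {"delta_pos":[0,0,0],"rot":[0,0,0],"fingers":0},
    {"delta_pos":[0,0,0],"rot":[0,0,0],"fingers":0},
    {"delta_pos":[0,0,0],"rot":[0,0,0],"fingers":0},
    {"delta_pos":[0,0,-0.5],"rot":[0,0,0],"fingers":0},
    {"delta_pos":[0,0,-1],"rot":[0,0,0],"fingers":0},
    {"delta_pos":[0,0,-1],"rot":[0,0,0],"fingers":0},
    {"delta_pos":[0,0,-1],"rot":[0,0,0],"fingers":0},
    {"delta_pos":[0,0,-1],"rot":[0,0,0],"fingers":0},
    {"delta_pos":[0,0,-1],"rot":[0,0,0],"fingers":0},
    {"delta_pos":[0,0,-1],"rot":[0,0,0],"fingers":0},
    {"delta_pos":[0,0,0],"rot":[0,0,0],"fingers":0},
    {"delta_pos":[0,0,0],"rot":[0,0,0],"fingers":0}
  ]
}}

```text
clock: 21.85
tcp_pos: [0.4348, 0.2327, 0.2105]
orientation: [0.001, 0.194, 0.981, 0.0]
wrist_force: [-0.8, -0.6, 0.5]
finger_gap: 0.086
```

```bash
python3 t.py; python3 - <<'E'
from workcell import env
import cv2, numpy as np
from h import *
c=env.get_calibration('wrist'); im,d=env.read_camera('wrist'); cv2.imwrite('pics/wend.png',im)
P=cloud(d,c); x,y,z=P[...,0],P[...,1],P[...,2]
near=(abs(x-.434)<.036)&(abs(y-.233)<.036)&(d>0)
for lo,hi in((.098,.115),(.068,.082)):
    m=near&(z>lo)&(z<hi); r=cv2.minAreaRect(P[m][:,:2].astype(np.float32)*1000); print(m.sum(),np.median(z[m]).round(4),np.round(r[0],1),np.round(r[1],1),round(r[2],1))
# cap pointer: darkest thin blob on the cap top
m=near&(z>.1)&(z<.112)
mm=cv2.erode(m.astype(np.uint8),np.ones((5,5)))>0
A=P[mm][:,:2]; g=cv2.cvtColor(im,cv2.COLOR_BGR2GRAY)[mm]
B=A[g<45]; cen=A.mean(0); w,V=np.linalg.eigh(np.cov((B-cen).T)); print('pointer',len(B),B.mean(0)-cen,'axis deg',np.degrees(np.arctan2(V[1,1],V[0,1])))
for n,box in(('scene',dict(bottle=(.462,.026,.112),pot=(.6615,.16,.106),)),):
  for n in('scene','side'):
    c=env.get_calibration(n); i2,d2=env.read_camera(n); Q=cloud(d2,c)
    for k,(a,b,h) in box.items():
        q=(abs(Q[...,0]-a)<.04)&(abs(Q[...,1]-b)<.04)&(Q[...,2]>h-.008)&(Q[...,2]<h+.01); r=cv2.minAreaRect(Q[q][:,:2].astype(np.float32)*1000); print(n,k,np.round(r[0],1))
    cv2.imwrite(f'pics/{n}_end.png',i2)
a=cv2.imread('pics/side_end.png')[120:280,160:320]
cv2.imwrite('pics/end.png',np.hstack([cv2.resize(a,(384,384)),cv2.resize(im,(416,384))]))
E
```

```text
t 21.85 yaw_y 67.6 j6 41.22 Tz [0.007 0.05  0.041] tau6 0.0 F [-0.8 -0.6  0.5] gap 0.086 tcp [0.4348 0.2327 0.2105]
2210 0.106 [433.6 234.3] [45.9 44.6] 42.9
795 0.076 [433.8 233.7] [49.8 50.2] 2.4
pointer 0 [nan nan] axis deg nan
scene bottle [461.8  25. ]
scene pot [661.1 159.2]
side bottle [462.8  26.4]
side pot [661.4 160.2]
  avg = a.mean(axis, **keepdims_kw)
  ret = um.true_divide(
<stdin>:13: RuntimeWarning: Degrees of freedom <= 0 for slice
  c *= np.true_divide(1, fact)
  c *= np.true_divide(1, fact)
<stdin>:13: RuntimeWarning: Mean of empty slice.
```

View pics/end.png

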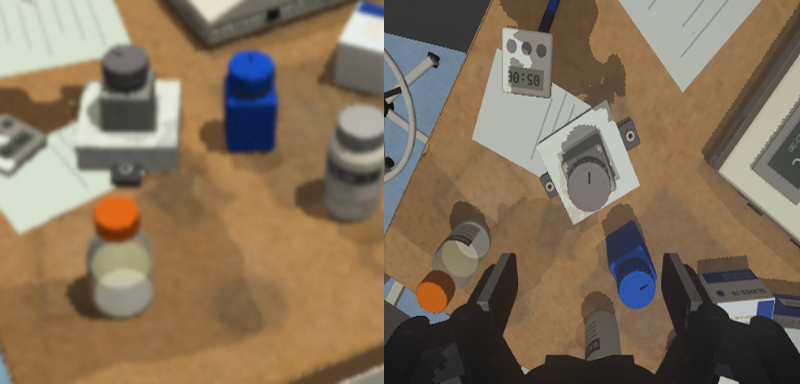

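```bash
python3 -c "
from workcell import env
print(env.hand_in())"
```

```text
the job is handed in; nothing more can be done
None
```

The canister stands fully down in the pocket, and its cap is tightened by what I read as exactly one click. I handed the job in at about 22 s of the 72 s allowed. The ratchet position is not measured, so the click rests on torque and angle readings.

**Placing:** I gripped the body, carried it over and lowered it to light floor contact (about 9 N). The last views put the body top at 76 mm and the cap top at 106 mm, against 76 and 105 mm expected. The body centre was within about 1 mm of the pocket centre.

**Cap:** It turned freely for about 90°, then became tight. The torque peaked, dropped to a steady pull of about -0.1 N m, and climbed again to +0.22 N m about 45–48° after tight. I stopped there and let go.

**Bystanders:** The bottle and the white pot are unmoved, within 1 mm of where they stood. The gripper is clear of everything.

**Checks that disagreed:**
- **Torque peak:** it read 1.24 N m while moving, above the stated 0.3–0.55, with a second spike of 0.80. I put this down to the turning speed and the canister taking up its slack in the pocket. The pointer showed the cap had not slipped in the fingers.
- **Canister angle:** it ended about 2.8° clockwise of the block, which is within the pocket's play.
- **Final pointer check:** my measurement of the pointer angle found nothing, so I judged it only by eye in the last picture.

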